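# Seat the control probe in the dry-block heater by feel

### The job

Take the red-handled temperature probe out of the stand and seat it fully home in the sensor well of the dry-block heater: the well is out of sight under the port in the cover, so rest the tip lightly on the metal in there and sweep it about until it drops in, never leaning hard on the sensor tip. Once the probe is standing in the well and let go, press the green start button fully down. Leave the other two probes and everything else on the bench where they are.

Things in the scene. Friction and masses are not known exactly. Their poses are not given: they have to be found in the camera images.
- heater: Dry-block heater, light grey, 250 (x) x 200 (y) mm, fixed. Origin: middle of its underside, at bench level; own -x is its front. Front deck (keypad, green button) x -125 to -33 mm, 70 mm high; behind it the flat grey insulating cover, x -33 to +125 mm, top 88 mm above the bench, with rows of white vial caps (106 mm high) 72 mm either side of the port
- port (a point): Middle of the round port in the cover, level with the cover's top, 88 mm above the bench. Clear opening 36 mm across through the 12 mm thick cover, with a dark rim; closed to the eye by a black slit diaphragm that gives no resistance
- insert_top (a point): Point straight under the port's middle on the flat level top of the metal insert, 70 mm above the bench, unseen. The insert does not shift, but was dropped in any way round: its one round, upright, blind sensor well has its middle 3 to 8 mm from this point, in any direction. Well 11.8 mm wide, lightly chamfered mouth, 35 mm deep (bottom 35 mm above the bench)
- probe_grip (a point): Centre of the red handle of the wanted probe: upright square bar 24 x 24 x 50 mm, sides along its own x and y, z up. Below it a round steel stem, diameter 10 mm, 75 mm long, tip chamfered: the tip is 100 mm below this point. About 90 g. The tip is delicate: over 30 N between probe and heater spoils it; 4 to 10 N is plenty
- probe_tip (a point): Lower end of the red probe's stem, on its axis; 35 mm above the bench when the probe is fully home in the well.
- stand: White three-place probe stand, 80 (x) x 180 (y) mm, fixed. Origin: middle of its underside at bench level. Its top plate is 100 mm above the bench, with three 13.5 mm holes in a row along its own y at -55, 0 and +55 mm; each probe hangs by the underside of its handle with its stem through a hole. Any probe can be in any hole; a handle is turned at most 9 degrees from the stand's axes.
- probe_b_grip (a point): Centre of the blue handle of another probe of the same shape, in the stand; to be left there.
- probe_c_grip (a point): Centre of the grey handle of another probe of the same shape, in the stand; to be left there.
- start (a joint): Travel of the green start button, m: 0 up, 0.006 fully down; it springs back. Fully down takes about 5 N.
- start_top (a point): Middle of the top of the green start button, 24 mm across, on the heater's front deck; pressed straight down.
- amber: Amber jar with black cap, 90 mm across, 165 mm high; origin at the middle of its underside. A bystander.
- beaker: Clear beaker, 72 mm across, 95 mm high; origin at the middle of its underside. A bystander.
- flask: Conical flask with orange contents, 80 mm across its foot, 115 mm high; origin at the middle of its underside. A bystander.
- wash: White bottle with red cap, 66 mm across, 160 mm high; origin at the middle of its underside. A bystander.
- spatula: Thin steel laboratory spatula, 185 mm long, lying on the bench; origin at its middle. A bystander.
There are look-alikes about, which are no part of the job. Of the things that look like the part that bears probe_grip, the largest one is meant.

How it is judged (in metres and radians):
On the way, in this order (a step that is already met when the one before it is completed fails the run):
1. the red probe is fully home in the well (tip within 4.5 mm of the bottom) and let go (z of probe_tip in the frame of heater below 0.0395 m and horizontal distance between probe_tip and port below 0.013 m and angle between probe_tip's own z axis and vertical below 0.12 rad and contact force between the fingers and probe below 0.2 N), for 0.2 s.
2. then the start button is pressed down (5 mm or more) (value of joint start above 0.005 m), for 0.05 s.
At the end, for the whole second after the job is handed in: The red probe stands upright (within 7 degrees) in the well, tip within 4.5 mm of its bottom (below 39.5 mm over the bench) and within 13 mm of the port's middle, at rest; the start button, pressed after that, is up again; the other probes are within 15 mm of their starts (z of probe_tip in the frame of heater below 0.0395 m and horizontal distance between probe_tip and port below 0.013 m and angle between probe_tip's own z axis and vertical below 0.12 rad and linear speed of probe below 0.02 m/s and value of joint start below 0.002 m and distance of each of probe_b_grip, probe_c_grip from where it was at the start of the episode below 0.015 m); the robot touches nothing.
It fails at once if more than 30 N between the red probe and the heater (contact force between probe and heater above 30 N).
It fails at once if the start button pressed while the red probe is not home in the well (value of joint start above 0.003 m and not (z of probe_tip in the frame of heater below 0.0395 m and horizontal distance between probe_tip and port below 0.013 m and angle between probe_tip's own z axis and vertical below 0.12 rad)).
It fails at once if another probe displaced by more than 15 mm (distance of any of probe_b_grip, probe_c_grip from where it was at the start of the episode above 0.015 m).
It fails at once if a bystander displaced by more than 30 mm (distance of any of amber, beaker, flask, wash, spatula from where it was at the start of the episode above 0.03 m).
It also fails if it takes over 72 s, if anything falls off the work surface, if the arm or the gripper's body presses on something with over 40 N, if the wrist force passes 120 N, or if a joint passes its speed limit or range.

### The arm

A 6-joint arm with a two-finger parallel gripper is mounted at the origin on the work surface. World frame = base frame: x ahead of the robot, y to its left, z up, the work surface at z = 0. Lengths are in mm, angles in rad, forces in N, time in s.
With the tool pointing down it reaches from about 300 to 775 mm from the base axis. Payload 14.6 kg.
Tool frame: the origin (TCP) lies between the finger pads; the fingertips stand 8 mm ahead of it and the grasp point (between the pads) lies 11 mm behind it; x points along the fingers, y is the direction in which the jaws open and shut, and the axes are right-handed (so a half turn about x gives the same grasp; the last joint's range is limited). The gripper opens to 94 mm and grips with 3 to 60 N. Pads are 16 mm wide; open, the fingers measure 119 mm over their backs; the gripper's body (75 mm by 177 mm) begins 78 mm behind the grasp point.
Start: joints at [-1.31, 0.3, 1.521, -0, 1.321, -0.067], TCP at [177.071, -520.706, 213.446] pointing down, gripper open.
Joint ranges: [-3.03, 3.03], [-0.79, 2.21], [0.23, 2.52], [-1.04, 4.18], [0, 3.07], [-2.55, 2.55]. Speed limits (rad/s): [2.22, 2.22, 2.57, 3.14, 3.14, 3.14].

### API

Orientations are given as [roll, pitch, yaw] about the fixed x, y, z axes, in that order (R = Rz(yaw) Ry(pitch) Rx(roll)).
In Python, from cell import telemetry, camera, calibration, order gives the robot as it stands.
- The arm moves only by the shell command python3 -m handwheel 'ROWS' [FORCE]. ROWS is JSON, a list of rows, each a list of 7 numbers: the turn, a rotation vector about the tool's x, y, z as a fraction of full scale, then the shift along the tool's x, y, z as a fraction of full scale, then the opening, from 0 (shut) to 1 (fully open). A call has 1 to 12 rows; each row is the pose to reach, as a shift and turn from the pose measured when the call began, along the tool's axes at that moment, turning the shorter way round; what a row does not reach only later rows make up. Full scale, the value 1, is 300 mm for a shift and pi rad for a turn. A row lasts 1/8 s, in which the tool goes at most 62.5 mm and 10.7 degrees, less where a joint would pass 70% of its speed; a pose out of reach is approached as far as the arm can. A call with a number of a shift or a turn outside -1 to 1 is refused whole. A call with a gripper value outside its range is refused whole. The fingers move at their own pace and stop on an object; FORCE is the grip in N (left out, the last holds). Time passes only in rows, so rows that repeat a pose let the fingers close. It gives the time, the measured TCP pose, the force and the opening at its end, in the units of the state.
- telemetry.read_state(): the state, without advancing time (a new reading comes with each control period).
- camera(name): name is "scene" or "top"; returns the picture (420x560x3 uint8, red, green, blue); there is no depth.
- calibration(name): a dict with "fov_y" (degrees; the focal length in pixels is half the picture's height over the tangent of half this angle, whatever the lens; pixels are square), "cx", "cy" (the principal point, pixels), "position" and "attitude" of the camera in the world. Camera axes: x right, y down, z forward; pixel columns grow to the right and rows downward; lengths in mm; the calibration is good to about 2 mm. A picture is of the moment at which its call begins. calibration takes no time and is no camera call.
- order.sign_off(): hands the job in, once; it reports no verdict.
The state is a dict: "clock": time; "joints": joint angles; "qd": joint speeds; "effort": joint torques, N m; "eef_pos": TCP position; "eef_rot": TCP orientation; "wrist_force": force on the tool from outside, world axes, zero at the start; "moment": the same for the moment, N m; "finger_gap": finger opening in mm.
Only numpy, scipy, OpenCV 4.12 (cv2) and the standard library are available. Lean on these libraries where they do the work, as an engineer would, in place of code of your own. Each camera call takes 0.05 s, during which the arm holds its last target.

## Working session

There is one attempt and no reset: what is moved stays moved. The work goes in short steps, Python scripts to look and compute and a shell command to move; the robot and the scene stay as the last step left them, time stands still between calls to the robot, and variables do not carry over. Pictures are saved under pics/ and viewed, and the job is handed in when it is done.

```bash
ls; mkdir -p pics; python3 - <<'E'
from cell import telemetry, camera, calibration, order
import cv2
print(telemetry.read_state())
for n in("scene","top"):
    print(n,calibration(n)); cv2.imwrite(f"pics/{n}0.png",camera(n)[:,:,::-1])
E
```

```text
pics
{'clock': 0.0, 'joints': array([-1.30958573e+00,  3.00502843e-01,  1.52160445e+00, -1.10554655e-05,
        1.32071124e+00, -6.66151150e-02]), 'qd': array([-0.00096827,  0.0014333 ,  0.00116394, -0.001039  ,  0.00155474,
        0.00224791]), 'effort': array([ 1.71060805e-03, -5.31811416e+01, -3.52743316e+01,  7.09033641e-02,
        2.43273930e-02, -7.51823836e-05]), 'eef_pos': array([ 177.00950269, -520.45562362,  212.85903472]), 'eef_rot': array([-1.62867657,  1.5695704 ,  1.84074454]), 'wrist_force': array([-0.17949021,  0.34543993,  0.9024491 ]), 'moment': array([ 0.0230026 ,  0.01990604, -0.0101644 ]), 'finger_gap': 94.22235344208052}
scene {'fov_y': 44.137921733973, 'cx': 274.7943189457976, 'cy': 215.2562539627193, 'position': array([1151.87877363, -699.81817244,  799.07013148]), 'attitude': array([-2.17972626, -0.015853  ,  0.73411497])}
top {'fov_y': 57.222600535221865, 'cx': 278.55809278037447, 'cy': 211.67173401316356, 'position': array([ 444.52244298,   40.8142499 , 1216.56821649]), 'attitude': array([-3.08764427, -0.02333234, -1.54198237])}
```

View pics/scene0.png

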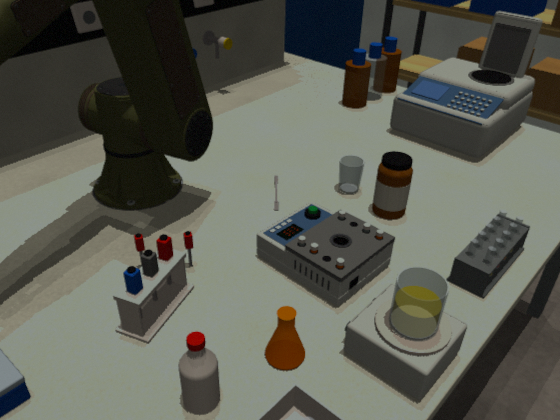

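View pics/top0.png

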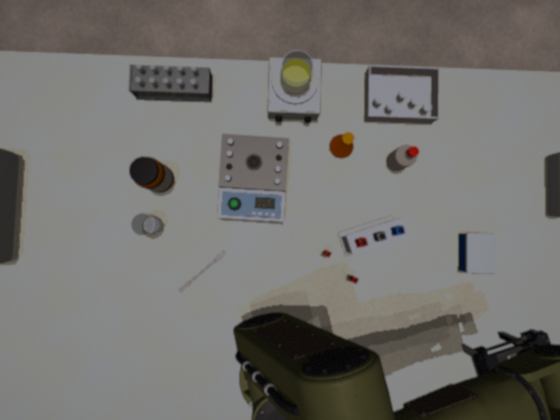

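The scene view shows the stand with the red probe at about (165,247), grey at (149,263) and blue at (133,280). Small red look-alikes sit nearby at (140,242) and (188,240). In the top view the red handle is at about (361,242), the port at (254,161) and the button at (234,203). Next I'll zoom in and measure.

```bash
cat > h.py <<'E'
import numpy as np, cv2
from scipy.spatial.transform import Rotation as Ro
from cell import telemetry, camera, calibration, order
def cam(n):
    c=calibration(n); f=210/np.tan(np.radians(c['fov_y'])/2)
    return f,c['cx'],c['cy'],np.array(c['position']),Ro.from_euler('xyz',c['attitude']).as_matrix()
def ray(n,u,v):
    f,cx,cy,p,R=cam(n); return p,R@np.array([(u-cx)/f,(v-cy)/f,1])
def atz(n,u,v,z):
    p,d=ray(n,u,v); return p+d*(z-p[2])/d[2]
def proj(n,X):
    f,cx,cy,p,R=cam(n); q=R.T@(np.array(X)-p); return np.array([f*q[0]/q[2]+cx,f*q[1]/q[2]+cy])
def tri(uvs):
    A=np.zeros((3,3));b=np.zeros(3)
    for n,u,v in uvs:
        p,d=ray(n,u,v);d/=np.linalg.norm(d);P=np.eye(3)-np.outer(d,d);A+=P;b+=P@p
    X=np.linalg.solve(A,b); return X,[np.linalg.norm((np.eye(3)-np.outer(d/np.linalg.norm(d),d/np.linalg.norm(d)))@(X-p)) for p,d in [ray(*t) for t in uvs]]
E
python3 - <<'E'
import cv2
t=cv2.imread('pics/top0.png');s=cv2.imread('pics/scene0.png')
def crop(i,x,y,w,h,k,n): cv2.imwrite(n,cv2.resize(i[y:y+h,x:x+w],None,fx=k,fy=k,interpolation=cv2.INTER_CUBIC))
crop(t,210,125,100,75+25,6,'pics/tA.png')
crop(t,310,205,110,80,7,'pics/tB.png')
crop(s,110,220,100,100,6,'pics/sB.png')
crop(s,250,190,150,110,5,'pics/sA.png')
E
```

```text
(no output)
```

View pics/tA.png

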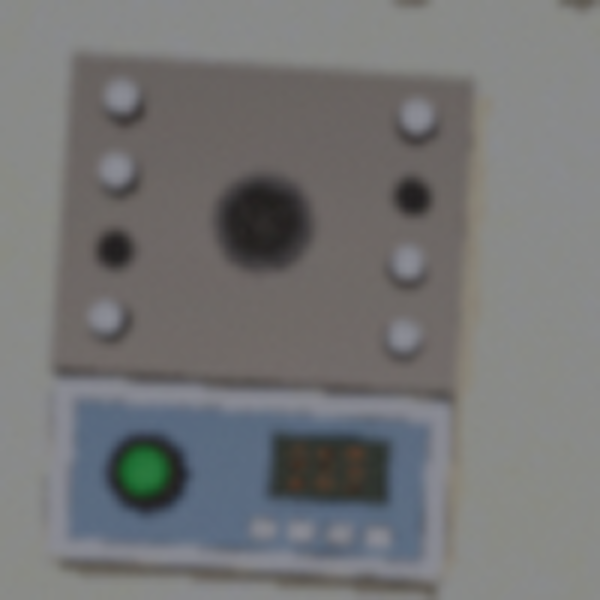

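View pics/tB.png

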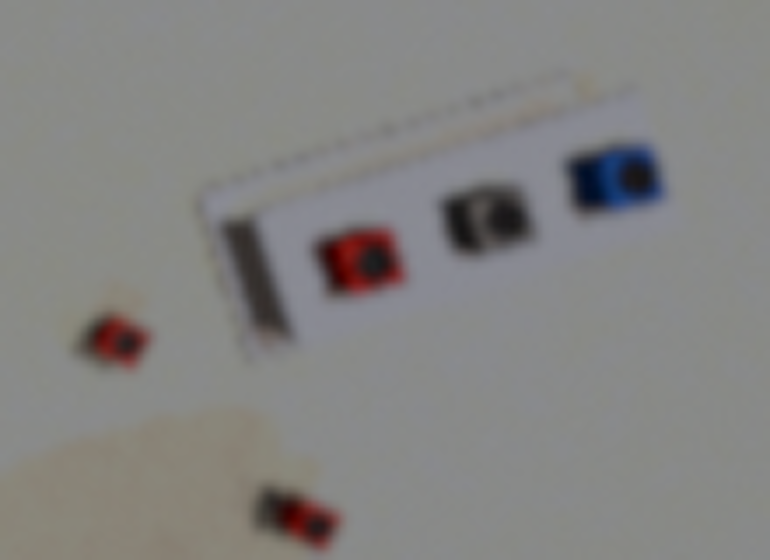

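View pics/sA.png

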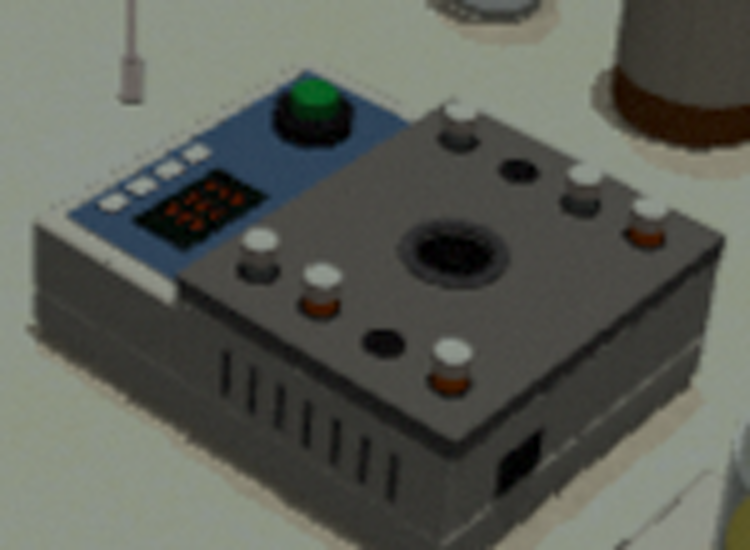

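View pics/sB.png

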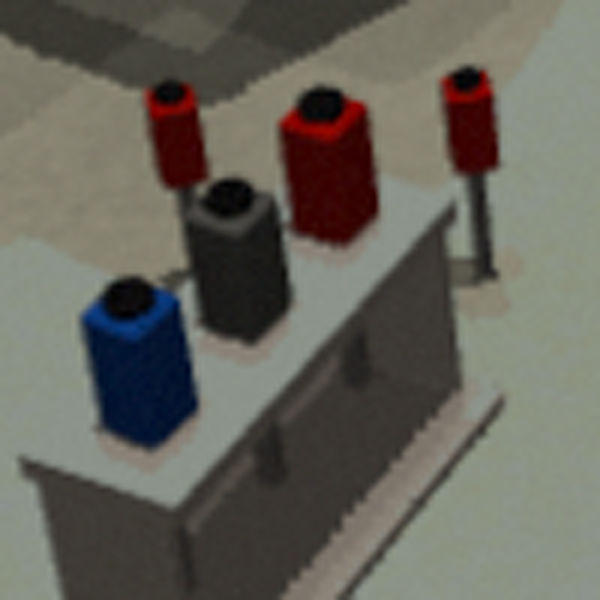

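```bash
cat > m.py <<'E'
from h import *
def T(x,y,ox,oy,k): return ox+(x+.5)/k-.5, oy+(y+.5)/k-.5
tA=lambda x,y:("top",)+T(x,y,210,125,6)
tB=lambda x,y:("top",)+T(x,y,310,205,7)
sA=lambda x,y:("scene",)+T(x,y,250,190,5)
sB=lambda x,y:("scene",)+T(x,y,110,220,6)
E
python3 - <<'E'
from m import *
np.set_printoptions(precision=1,suppress=True)
for nm,a,b,z in (("port",tA(264,222),sA(454,255),88),("button",tA(145,470),sA(316,92),80),("redcap",tB(374,261),sB(322,102),155),("greycap",tB(505,218),sB(229,195),155),("bluecap",tB(634,178),sB(130,297),155)):
    X,r=tri([a,b]); print(nm,X,r,atz(*a,z),atz(*b,z))
for c in ((75,52),(473,78),(450,390),(55,372)): print(atz(*tA(*c),88))
for c in ((440,105),(723,238),(455,445),(180,280)): print('s',atz(*sA(*c),88))
for c in ((20,460),(178,505),(455,205)): print('stand s',atz(*sB(*c),100))
for c in ((260,210),(640,95),(296,340)): print('stand t',atz(*tB(*c),100))
E
```

```text
port [651.4  93.7  87.4] [np.float64(0.9455956746910946), np.float64(0.9455956746913085)] [652.1  94.2  88. ] [651.2  92.3  88. ]
button [527.5 147.8  91.7] [np.float64(0.2629322547213185), np.float64(0.2629322547212772)] [528.6 149.1  80. ] [517.  161.7  80. ]
redcap [ 425.5 -218.9  154. ] [np.float64(0.7371537188665619), np.float64(0.7371537188665419)] [ 426.  -218.1  155. ] [ 426.  -220.1  155. ]
greycap [ 443.9 -270.9  154.2] [np.float64(0.9185021748906314), np.float64(0.9185021748906064)] [ 444.5 -269.9  155. ] [ 444. -272.  155.]
bluecap [ 461.4 -322.3  153.1] [np.float64(0.6315861073204662), np.float64(0.6315861073204725)] [ 461.8 -321.2  155. ] [ 462.9 -323.8  155. ]
[733.5 190.   88. ]
[727.3  -6.7  88. ]
[571.9   0.4  88. ]
[574.7 193.9  88. ]
s [575.2 184.9  88. ]
s [733.2 186.8  88. ]
s [727.  -10.9  88. ]
s [573.2  -5.9  88. ]
stand s [ 444.6 -362.1  100. ]
stand s [ 498.  -339.9  100. ]
stand s [ 446.1 -184.5  100. ]
stand t [ 444.9 -183.6  100. ]
stand t [ 497.4 -342.   100. ]
stand t [ 391.5 -199.6  100. ]
```

```bash
python3 - <<'E'
from m import *
np.set_printoptions(precision=1,suppress=True)
a,b,c=[atz(*sB(*p),100)for p in((290,234),(338,246),(378,213))]
print(a,b,c); print(np.degrees(np.arctan2((b-a)[1],(b-a)[0])),np.degrees(np.arctan2((c-b)[1],(c-b)[0])))
a,b,c=[atz(*sB(*p),150)for p in((281,125),(330,137),(368,108))]
print(a,b,c); print(np.degrees(np.arctan2((b-a)[1],(b-a)[0])),np.degrees(np.arctan2((c-b)[1],(c-b)[0])))
print(tri([tB(125,342),sB(467,78)]),tri([tB(318,526),sB(170,93)]))
# predicted outlines for yaw options
t=cv2.imread('pics/top0.png');s=cv2.imread('pics/scene0.png')
k=14
out=[]
for yaw in (10,15,19,23,28):
  row=[]
  for n,img,(x0,y0) in(("top",t,(350,230)),("scene",s,(150,228))):
    im=cv2.resize(img[y0:y0+36,x0:x0+32],None,fx=5,fy=5,interpolation=cv2.INTER_CUBIC)
    c0=np.array([425.7,-219,0]);r=np.radians(yaw)
    for z in(100,150):
      pts=[]
      for sx,sy in((1,1),(1,-1),(-1,-1),(-1,1)):
        w=c0+[12*(sx*np.cos(r)-sy*np.sin(r)),12*(sx*np.sin(r)+sy*np.cos(r)),z]
        u=proj(n,w); pts.append([(u[0]-x0+.5)*5-.5,(u[1]-y0+.5)*5-.5])
      cv2.polylines(im,[np.round(pts).astype(np.int32)],True,(0,255,255) if z==150 else (255,255,0),1)
    row.append(im)
  out.append(np.vstack(row))
cv2.imwrite('pics/yaw.png',np.hstack(out))
E
```

```text
[ 416.6 -234.1  100. ] [ 434.  -226.7  100. ] [ 429.9 -205.8  100. ]
22.933103674744608 101.18251507141694
[ 420.6 -233.9  150. ] [ 437.9 -226.7  150. ] [ 434.5 -207.7  150. ]
22.56997467967483 100.26123714683618
(array([ 388.1, -129.6,   96.4]), [np.float64(0.7002797762171238), np.float64(0.7002797762173293)]) (array([ 314.6, -211.2,   96.2]), [np.float64(0.3278305843006284), np.float64(0.3278305843006697)])
```

View pics/yaw.png

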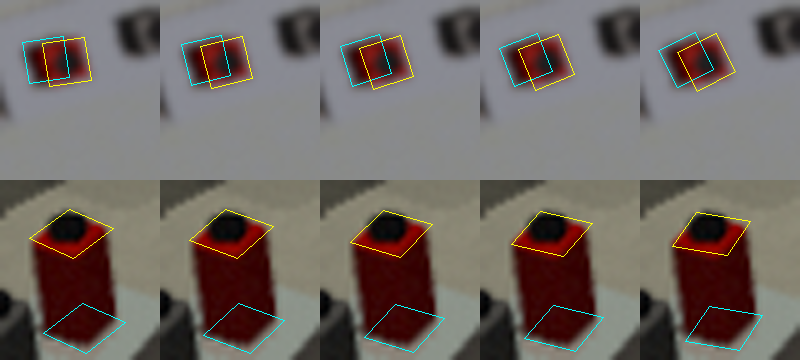

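```bash
python3 - <<'E'
from m import *
from scipy.optimize import minimize
t=cv2.imread('pics/top0.png').astype(float);s=cv2.imread('pics/scene0.png').astype(float)
# red + enclosed dark cap; soft redness and coverage compare
K=8
data=[]
for n,img,(x0,y0),(w,h) in(("top",t,(350,232),(24,20)),("scene",s,(154,230),(22,34))):
  c=img[y0:y0+h,x0:x0+w]; red=c[...,2]-np.maximum(c[...,0],c[...,1])
  red=np.clip(red/40,0,1); data.append((n,x0,y0,w,h,red))
def cost(p,ret=False):
  x,y,yaw=p; r=np.radians(yaw); e=0
  for n,x0,y0,w,h,red in data:
    P=[]
    for z in(100,150):
      for sx,sy in((1,1),(1,-1),(-1,-1),(-1,1)):
        u=proj(n,[x+12*(sx*np.cos(r)-sy*np.sin(r)),y+12*(sx*np.sin(r)+sy*np.cos(r)),z]); P.append([(u[0]-x0+.5)*K,(u[1]-y0+.5)*K])
    m=np.zeros((h*K,w*K),np.uint8); cv2.fillConvexPoly(m,cv2.convexHull(np.round(np.array(P)).astype(np.int32)),1)
    m=cv2.GaussianBlur(m.astype(float),(0,0),K*.6)
    m=cv2.resize(m,(w,h),interpolation=cv2.INTER_AREA)
    W=np.ones_like(red); 
    # ignore cap pixels (dark, inside)
    cu=proj(n,[x,y,156]); yy,xx=np.mgrid[:h,:w]; W[np.hypot(xx+x0-cu[0],yy+y0-cu[1])<4.5]=0
    e+=(W*(m-red)**2).sum()
  return e
best=sorted((cost((x,y,a)),x,y,a) for x in np.arange(421,430,1.) for y in np.arange(-224,-214,1.) for a in range(5,34,3))
for b in best[:6]: print(b)
E
```

```text
Traceback (most recent call last):
  File "h.py", line 12, in proj
    f,cx,cy,p,R=cam(n); q=R.T@(np.array(X)-p); return np.array([f*q[0]/q[2]+cx,f*q[1]/q[2]+cy])
                ~~~^^^
  File "h.py", line 5, in cam
    c=calibration(n); f=210/np.tan(np.radians(c['fov_y'])/2)
ValueError: time passes only in moves, steps and waits
```

```bash
sed -i 's/^def cam/import functools\n@functools.lru_cache\ndef cam/' h.py; python3 - <<'E'
from m import *
t=cv2.imread('pics/top0.png').astype(float);s=cv2.imread('pics/scene0.png').astype(float)
print(telemetry.read_state()['clock'])
K=8
data=[]
for n,img,(x0,y0),(w,h) in(("top",t,(350,232),(24,20)),("scene",s,(154,230),(22,34))):
  c=img[y0:y0+h,x0:x0+w]; red=c[...,2]-np.maximum(c[...,0],c[...,1])
  red=np.clip(red/40,0,1); data.append((n,x0,y0,w,h,red))
def cost(p):
  x,y,yaw=p; r=np.radians(yaw); es=[]
  for n,x0,y0,w,h,red in data:
    P=[]
    for z in(100,150):
      for sx,sy in((1,1),(1,-1),(-1,-1),(-1,1)):
        u=proj(n,[x+12*(sx*np.cos(r)-sy*np.sin(r)),y+12*(sx*np.sin(r)+sy*np.cos(r)),z]); P.append([(u[0]-x0+.5)*K,(u[1]-y0+.5)*K])
    m=np.zeros((h*K,w*K),np.uint8); cv2.fillConvexPoly(m,cv2.convexHull(np.round(np.array(P)).astype(np.int32)),1)
    m=cv2.GaussianBlur(m.astype(float),(0,0),K*.6)
    m=cv2.resize(m,(w,h),interpolation=cv2.INTER_AREA)
    W=np.ones_like(red)
    cu=proj(n,[x,y,156]); yy,xx=np.mgrid[:h,:w]; W[np.hypot(xx+x0-cu[0],yy+y0-cu[1])<4.5]=0
    es.append((W*(m-red)**2).sum())
  return sum(es),*es
best=sorted((*cost((x,y,a)),x,y,a) for x in np.arange(421,430,1.) for y in np.arange(-224,-214,1.) for a in range(5,34,3))
for b in best[:8]: print(np.round(b,2))
E
```

```text
0.1
[  22.09   10.75   11.33  424.   -220.     32.  ]
[  22.78   10.27   12.51  424.   -220.     29.  ]
[  23.51   11.07   12.43  425.   -220.     32.  ]
[  23.97   13.21   10.76  424.   -219.     32.  ]
[  24.03    9.71   14.32  425.   -220.     29.  ]
[  24.58   15.25    9.34  423.   -219.     32.  ]
[  24.86    9.29   15.57  425.   -221.     32.  ]
[  24.87   10.01   14.86  424.   -220.     26.  ]
```

```bash
cat >> h.py <<'E'
np.set_printoptions(precision=4,suppress=True)
def Rc():
    s=telemetry.read_state(); return s,Ro.from_euler('xyz',s['eef_rot']).as_matrix()
def goal(pos,yaw,p=None):
    """tool x down, tool y along yaw (deg); print row needed"""
    s,R=Rc(); r=np.radians(yaw); y=np.array([np.cos(r),np.sin(r),0]); x=np.array([0,0,-1.]); G=np.c_[x,y,np.cross(x,y)]
    rv=Ro.from_matrix(R.T@G).as_rotvec(); sh=R.T@(np.array(pos)-s['eef_pos'])
    print('turn',rv/np.pi,'deg',np.degrees(np.linalg.norm(rv)),'shift',sh/300)
def st():
    s,R=Rc(); print('t',round(s['clock'],3),'pos',s['eef_pos'],'F',s['wrist_force'],'M',s['moment'],'gap',s['finger_gap'],'q',s['joints']); print('R',R.tolist())
E
python3 - <<'E'
from h import *
st()
goal([424.6,-219.8,240],15);goal([424.6,-219.8,240],195)
E
```

```text
t 0.1 pos [ 177.0222 -520.4987  212.9508] F [ 0.0557 -0.0121  0.4006] M [ 0.0313 -0.0054 -0.0049] gap 94.08192031383976 q [-1.3096  0.3004  1.5215  0.      1.3207 -0.0666]
R [[-0.00026119487596442705, 0.3219756494301624, -0.9467479141520524], [0.0009838548938606584, -0.9467474054941544, -0.32197574787495276], [-0.9999994819032582, -0.001015560984120617, -6.949174724812414e-05]]
turn [-0.479  -0.0003  0.0002] deg 86.21756188524407 shift [-0.0894 -0.6833 -1.104 ]
turn [0.521  0.0002 0.0003] deg 93.78246786431558 shift [-0.0894 -0.6833 -1.104 ]
```

```bash
python3 -m handwheel '[[-0.05,0,0,-0.09,-0.1,-0.15,0.7],[-0.11,0,0,-0.09,-0.2,-0.3,0.7],[-0.16,0,0,-0.09,-0.3,-0.45,0.7],[-0.22,0,0,-0.09,-0.4,-0.6,0.7],[-0.27,0,0,-0.09,-0.5,-0.75,0.7],[-0.33,0,0,-0.09,-0.6,-0.9,0.7],[-0.38,0,0,-0.09,-0.68,-1,0.7],[-0.43,0,0,-0.09,-0.68,-1,0.7],[-0.479,0,0,-0.09,-0.68,-1,0.7],[-0.479,0,0,-0.09,-0.68,-1,0.7]]' 20; python3 - <<'E'
from h import *
st(); goal([424.6,-219.8,240],15); goal([424.6,-219.8,121],15)
E
```

```text
clock: 1.35
eef_pos: [395.3, -230.7, 239.9]
eef_rot: [-2.919, 1.569, 2.054]
wrist_force: [-0.0, 0.6, 1.4]
finger_gap: 65.6
t 1.35 pos [ 395.3139 -230.6535  239.9453] F [-0.0374  0.5915  1.3624] M [-0.026  -0.1187 -0.0446] gap 65.55012118785132 q [-0.6086  0.0711  1.7295  0.0007  1.3423 -0.8698]
R [[-0.0006931858571325167, 0.9661202315811802, 0.25809149079908617], [0.0013203948767036566, 0.258092212092368, -0.9661193852804313], [-0.9999988880247506, -0.0003289176120060966, -0.00145456607531802]]
turn [-0.0002 -0.0005  0.0001] deg 0.09570951747024774 shift [-0.0002  0.1037 -0.0098]
turn [-0.0002 -0.0005  0.0001] deg 0.09570951747024774 shift [ 0.3965  0.1038 -0.0092]
```

```bash
python3 -m handwheel '[[0,0,0,0.1,0.104,-0.01,0.7],[0,0,0,0.2,0.104,-0.01,0.7],[0,0,0,0.2,0.104,-0.01,0.7],[0,0,0,0.2,0.104,-0.01,0.7]]'; python3 - <<'E'
from h import *
st(); goal([424.6,-219.8,119],15)
for n,x,y in(("scene",90,160),("top",310,180)):
    i=camera(n)[:,:,::-1][y:y+150,x:x+130]; cv2.imwrite(f'pics/ap_{n}.png',cv2.resize(i,None,fx=4,fy=4,interpolation=cv2.INTER_CUBIC))
E
```

```text
clock: 1.85
eef_pos: [424.8, -220.1, 181.2]
eef_rot: [2.274, 1.57, 0.962]
wrist_force: [0.5, -0.0, 0.8]
finger_gap: 65.8
t 1.85 pos [ 424.8402 -220.0542  181.16  ] F [ 0.4712 -0.0127  0.7786] M [ 0.0323 -0.1088  0.0239] gap 65.79834164522899 q [-0.5549  0.1714  1.7581  0.0008  1.2121 -0.8141]
R [[0.00040491353093768945, 0.9666510288773733, 0.25609690434549875], [0.0005810521694741833, 0.25609665467802645, -0.9666510051932391], [-0.9999997492116726, 0.0005402157335628321, -0.000457977676746657]]
turn [-0.0009 -0.0001 -0.0002] deg 0.16643624290343206 shift [ 0.2072 -0.0007 -0.0009]
```

View pics/ap_scene.png

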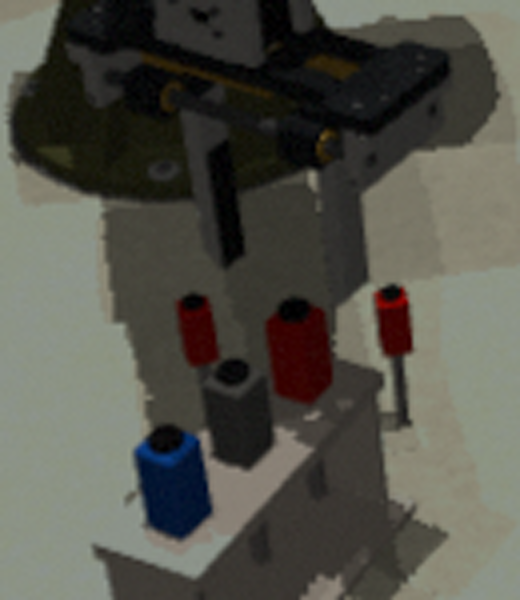

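View pics/ap_top.png

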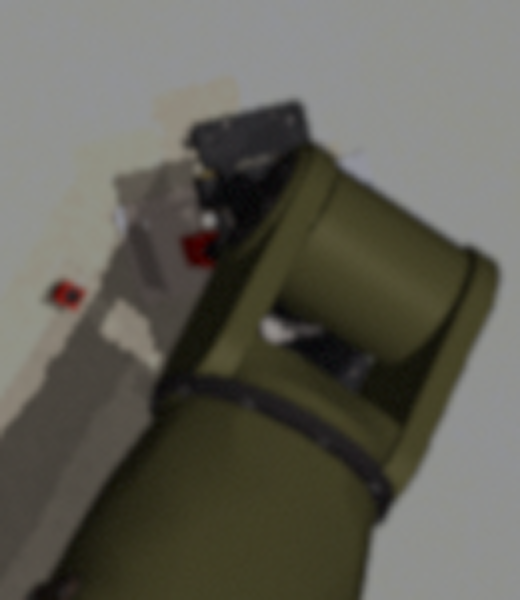

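The jaws straddle the red handle, with the fingers at crop (225,250) and (345,290). Now I'll go down and grip.

```bash
python3 -m handwheel '[[0,0,0,0.06,0,0,0.7],[0,0,0,0.13,0,0,0.7],[0,0,0,0.18,0,0,0.7],[0,0,0,0.207,0,0,0.7],[0,0,0,0.207,0,0,0.7],[0,0,0,0.207,0,0,0.5],[0,0,0,0.207,0,0,0.35],[0,0,0,0.207,0,0,0.1],[0,0,0,0.207,0,0,0.1],[0,0,0,0.207,0,0,0.1]]' 40; python3 - <<'E'
from h import *
st()
E
```

```text
clock: 3.2
eef_pos: [425.0, -220.1, 119.3]
eef_rot: [1.425, 1.57, 0.114]
wrist_force: [-0.8, 0.2, 2.1]
finger_gap: 23.9
t 3.2 pos [ 425.0135 -220.0861  119.2712] F [-0.829   0.2435  2.1248] M [-0.0129 -0.0994 -0.0108] gap 23.899733528769858 q [-0.5548  0.2475  1.8236  0.0008  1.0695 -0.8148]
R [[0.0011580694645160206, 0.9664722695522121, 0.256768399655627], [0.00013267043223835762, 0.2567684210847714, -0.9664729485775533], [-0.9999993206366051, 0.0011533083845958192, 0.00016913337416235574]]
```

```bash
python3 -m handwheel '[[0,0,0,-0.03,0,0,0.1],[0,0,0,-0.1,0,0,0.1],[0,0,0,-0.2,0,0,0.1],[0,0,0,-0.32,0,0,0.1],[0,0,0,-0.43,0,0,0.1],[0,0,0,-0.43,0,0,0.1],[0,0,0,-0.43,0,0,0.1]]'; python3 - <<'E'
from h import *
st(); goal([651.5,93.3,260],15)
for n in("scene","top"): cv2.imwrite(f'pics/lift_{n}.png',camera(n)[:,:,::-1])
E
```

```text
clock: 4.08
eef_pos: [424.5, -219.9, 247.4]
eef_rot: [2.713, 1.57, 1.402]
wrist_force: [0.2, 0.2, -0.9]
finger_gap: 23.9
t 4.075 pos [ 424.5396 -219.8886  247.4127] F [ 0.1836  0.2087 -0.8808] M [ 0.03   -0.0092  0.0033] gap 23.85214722650511 q [-0.5549  0.1121  1.6673  0.0008  1.3625 -0.8148]
R [[0.00013437430983948007, 0.9664731856004769, 0.25676752804591757], [0.000788766684405473, 0.2567673480532555, -0.9664729208937082], [-0.9999996798952799, 0.00033239880348340245, -0.0007278189149888536]]
turn [-0.0007 -0.0002 -0.0001] deg 0.13000916719645955 shift [-0.041   0.9992 -0.8147]
```

View pics/lift_scene.png

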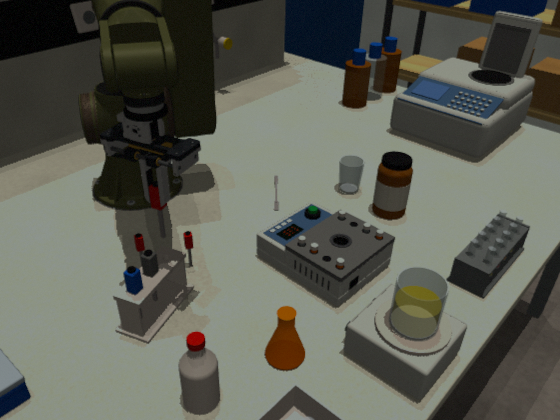

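The red probe is held at about (157,195), and blue and grey are still in the stand. Next I'll carry it over the port.

```bash
python3 -m handwheel '[[0,0,0,-0.03,0.07,-0.05,0.1],[0,0,0,-0.04,0.2,-0.16,0.1],[0,0,0,-0.04,0.34,-0.28,0.1],[0,0,0,-0.04,0.48,-0.39,0.1],[0,0,0,-0.04,0.62,-0.5,0.1],[0,0,0,-0.04,0.76,-0.62,0.1],[0,0,0,-0.04,0.88,-0.72,0.1],[0,0,0,-0.04,0.96,-0.78,0.1],[0,0,0,-0.04,0.999,-0.815,0.1],[0,0,0,-0.04,0.999,-0.815,0.1],[0,0,0,-0.04,0.999,-0.815,0.1]]'; python3 - <<'E'
from h import *
st(); goal([651.5,93.3,200],15)
E
```

```text
clock: 5.55
eef_pos: [651.0, 92.8, 258.8]
eef_rot: [-2.386, 1.569, 2.585]
wrist_force: [-0.0, -0.2, -0.4]
finger_gap: 24.1
t 5.55 pos [651.0221  92.7613 258.7714] F [-0.0212 -0.166  -0.4201] M [-0.023  -0.1505 -0.0009] gap 24.115669759297646 q [ 0.0854  0.5249  1.1041  0.0011  1.5141 -0.174 ]
R [[-0.0015924636244848966, 0.9665607408895204, 0.25643283376101994], [0.0009900485665106373, 0.2564345571323916, -0.9665610884533635], [-0.9999982419301752, -0.0012853324147330536, -0.0013653047802573703]]
turn [-0.0008 -0.0004  0.0004] deg 0.17761115730631252 shift [ 0.1959  0.0023 -0.0011]
```

```bash
python3 -m handwheel '[[0,0,0,0.06,0.001,-0.001,0.1],[0,0,0,0.14,0.002,-0.001,0.1],[0,0,0,0.21,0.002,-0.001,0.1],[0,0,0,0.21,0.002,-0.001,0.1],[0,0,0,0.21,0.002,-0.001,0.1]]'; python3 - <<'E'
from h import *
st()
i=camera("scene")[:,:,::-1]; cv2.imwrite('pics/port.png',cv2.resize(i[140:300,250:400],None,fx=4,fy=4,interpolation=cv2.INTER_CUBIC)[:600])
s,R=Rc()
c=s['eef_pos']+R[:,0]*94.3; print('tip pred',c,proj("scene",c),'crop',(proj("scene",c)-[250,140])*4)
E
```

```text
clock: 6.18
eef_pos: [651.5, 93.0, 196.4]
eef_rot: [-2.752, 1.569, 2.219]
wrist_force: [0.1, 0.8, -1.0]
finger_gap: 24.0
t 6.175 pos [651.5408  93.0412 196.3821] F [ 0.0592  0.7618 -1.0426] M [ 0.001  -0.1262 -0.0014] gap 24.027032255518503 q [ 0.0858  0.5585  1.1959  0.0011  1.3879 -0.1735]
R [[-0.0007930901341220431, 0.9666305155251458, 0.25617341287422807], [0.00104609167478803, 0.25617415523398884, -0.9666300780972833], [-0.9999991383497522, -0.0004986439037748536, -0.0012143533300200127]]
tip pred [651.654   93.2254 102.4137] [341.3876 235.3858] crop [365.5503 381.5432]
```

View pics/port.png

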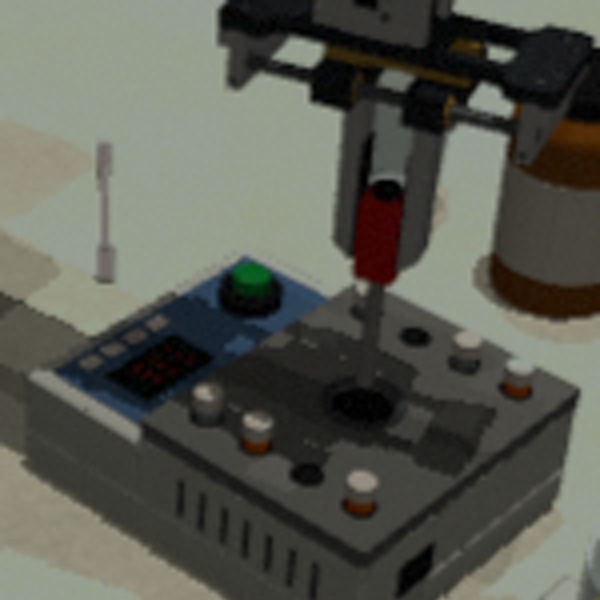

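The tip is at crop (368,385), 2–3 px from the prediction, and above the middle of the port. I'll lower it slowly.

```bash
python3 -m handwheel '[[0,0,0,0.04,0,0,0.1],[0,0,0,0.07,0,0,0.1],[0,0,0,0.09,0,0,0.1],[0,0,0,0.095,0,0,0.1],[0,0,0,0.095,0,0,0.1]]'; python3 - <<'E'
from h import *
st()
E
```

```text
clock: 6.85
eef_pos: [651.7, 93.2, 168.3]
eef_rot: [2.943, 1.57, 1.631]
wrist_force: [0.1, -0.1, -1.6]
finger_gap: 24.1
t 6.85 pos [651.7272  93.1573 168.2598] F [ 0.111  -0.0918 -1.6098] M [-0.0314 -0.1033  0.0037] gap 24.061158619907616 q [ 0.0859  0.579   1.2301  0.0012  1.3325 -0.1735]
R [[-6.904373268018515e-05, 0.9666252249380782, 0.25619459351511115], [0.0011433935443117549, 0.25619450296726803, -0.9666245751586071], [-0.999999343941868, 0.00022619187554340225, -0.0011229216667401065]]
```

```bash
python3 -m handwheel '[[0,0,0,0.006,0,0,0.1],[0,0,0,0.01,0,0,0.1],[0,0,0,0.01,0,0,0.1]]';python3 -m handwheel '[[0,0,0,0.003,0,0,0.1],[0,0,0,0.003,0,0,0.1]]'
```

```text
clock: 7.22
eef_pos: [651.7, 93.2, 165.2]
eef_rot: [3.048, 1.57, 1.736]
wrist_force: [-0.6, -0.3, -1.5]
finger_gap: 23.9
clock: 7.48
eef_pos: [651.7, 93.2, 164.3]
eef_rot: [3.021, 1.57, 1.709]
wrist_force: [0.2, 0.9, -0.9]
finger_gap: 24.2
```

```bash
for i in 1; do python3 -m handwheel '[[0,0,0,0.003,0,0,0.1],[0,0,0,0.003,0,0,0.1]]'; python3 -m handwheel '[[0,0,0,0.003,0,0,0.1],[0,0,0,0.003,0,0,0.1]]'; done
```

```text
clock: 7.72
eef_pos: [651.8, 93.2, 164.2]
eef_rot: [2.359, 1.569, 1.048]
wrist_force: [-0.9, 0.2, 4.7]
finger_gap: 24.1
clock: 7.98
eef_pos: [651.9, 93.2, 164.1]
eef_rot: [2.073, 1.569, 0.761]
wrist_force: [-3.5, 0.9, 8.0]
finger_gap: 23.7
```

Contact is at TCP z 164.2, with the tip at about 70 mm, as expected. About 0.9 mm of lead gives about 6–9 N. I'll sweep in short steps with a light lead. Each call restarts from the measured pose, so side forces can't build up.

```bash
H="python3 -m handwheel"; f(){ tr '\n' ' ' ; echo; }
$H '[[0,0,0,0.001,0.005,0,0.1],[0,0,0,0.002,0.01,0,0.1]]' |f
$H '[[0,0,0,0.002,-0.0015,0.0036,0.1],[0,0,0,0.002,-0.003,0.007,0.1]]'|f
$H '[[0,0,0,0.002,-0.0036,0.0015,0.1],[0,0,0,0.002,-0.007,0.003,0.1]]'|f
$H '[[0,0,0,0.002,-0.0036,-0.0015,0.1],[0,0,0,0.002,-0.007,-0.003,0.1]]'|f
python3 -c "
from h import *
st()"
```

```text
clock: 8.22 eef_pos: [654.6, 94.0, 163.9] eef_rot: [2.356, 1.569, 1.044] wrist_force: [-5.8, -0.7, 8.9] finger_gap: 24.1 
clock: 8.48 eef_pos: [654.5, 92.3, 164.0] eef_rot: [2.19, 1.568, 0.879] wrist_force: [0.9, 2.3, 5.6] finger_gap: 24.1 
clock: 8.72 eef_pos: [653.5, 91.2, 164.1] eef_rot: [1.896, 1.565, 0.585] wrist_force: [4.4, 2.8, 4.6] finger_gap: 23.9 
clock: 8.98 eef_pos: [651.9, 91.5, 164.1] eef_rot: [1.711, 1.563, 0.399] wrist_force: [4.2, 0.0, 5.0] finger_gap: 23.8 
t 8.975 pos [651.9226  91.466  164.0983] F [4.2094 0.018  4.9687] M [-0.016  -1.2735 -0.0194] gap 23.820443580669206 q [ 0.0828  0.5777  1.2419  0.0025  1.3146 -0.1772]
R [[0.0071727166889595795, 0.9665203927766108, 0.2564895367890189], [0.003026273123703682, 0.25647397941125977, -0.9665463980357762], [-0.9999696964439875, 0.007708970871540766, -0.001085339495764448]]
```

```bash
cat > ring.py <<'E'
from h import *
import sys
r,a0,step,n=map(float,sys.argv[1:5])
P0=np.array([651.6,93.2]); s,R=Rc()
goal([*P0,s['eef_pos'][2]],15)
yaw=np.radians(15); ay=np.array([np.cos(yaw),np.sin(yaw)]); az=np.array([np.sin(yaw),-np.cos(yaw)])
p=s['eef_pos'][:2]; d=p-P0; print('now tool-rel',d@ay,d@az,'r',np.hypot(*d),'ang',np.degrees(np.arctan2(d@az,d@ay)))
c=d@ay,d@az
c=np.array(c)
for i in range(int(n)):
    a=np.radians(a0+i*step); q=r*np.array([np.cos(a),np.sin(a)]); print(round(a0+i*step),np.round((q-c)/300,4)); c=q
E
python3 ring.py 4 90 -40 9
```

```text
turn [-0.0008 -0.0003 -0.0025] deg 0.46701965634101433 shift [ 0.      0.0004 -0.0059]
now tool-rel -0.13720204333670563 1.7583880546251447 r 1.763732675703483 ang 94.46158776652975
90 [0.0005 0.0075]
50 [ 0.0086 -0.0031]
10 [ 0.0046 -0.0079]
-30 [-0.0016 -0.009 ]
-70 [-0.007  -0.0059]
-110 [-0.0091 -0.    ]
-150 [-0.007   0.0059]
-190 [-0.0016  0.009 ]
-230 [0.0046 0.0079]
```

```bash
H="python3 -m handwheel"; f(){ tr '\n' ' ' ; echo; }
$H '[[0,0,-0.0025,0.001,0,0.004,0.1],[0,0,-0.0025,0.002,0,0.0085,0.1]]' |f
$H '[[0,0,0,0.002,0.005,-0.002,0.1],[0,0,0,0.002,0.0095,-0.003,0.1]]'|f
$H '[[0,0,0,0.002,0.003,-0.005,0.1],[0,0,0,0.002,0.005,-0.009,0.1]]'|f
$H '[[0,0,0,0.002,-0.001,-0.005,0.1],[0,0,0,0.002,-0.0016,-0.01,0.1]]'|f
$H '[[0,0,0,0.002,-0.004,-0.003,0.1],[0,0,0,0.002,-0.0075,-0.006,0.1]]'|f
python3 ring.py 4 -110 -40 7
```

```text
clock: 9.22 eef_pos: [652.6, 89.7, 164.0] eef_rot: [3.001, 1.568, 1.69] wrist_force: [-0.9, 6.0, 9.3] finger_gap: 23.7 
clock: 9.48 eef_pos: [654.2, 90.9, 163.9] eef_rot: [-2.192, 1.567, 2.78] wrist_force: [-9.0, -2.4, 13.3] finger_gap: 23.7 
clock: 9.72 eef_pos: [654.6, 92.6, 163.9] eef_rot: [-1.583, 1.566, -2.894] wrist_force: [-3.9, -7.3, 12.0] finger_gap: 24.1 
clock: 9.98 eef_pos: [653.7, 94.1, 163.9] eef_rot: [-1.096, 1.566, -2.408] wrist_force: [1.6, -5.4, 8.3] finger_gap: 23.9 
clock: 10.22 eef_pos: [651.8, 94.6, 164.0] eef_rot: [-0.564, 1.566, -1.877] wrist_force: [3.9, -1.8, 6.6] finger_gap: 23.4 
turn [-0.0011  0.0012  0.0008] deg 0.32107203997935374 shift [ 0.     -0.002   0.0044]
now tool-rel 0.5936499208511015 -1.307135105259592 r 1.4356261393303356 ang -65.57429875234996
-110 [-0.0065 -0.0082]
-150 [-0.007   0.0059]
-190 [-0.0016  0.009 ]
-230 [0.0046 0.0079]
-270 [0.0086 0.0031]
-310 [ 0.0086 -0.0031]
-350 [ 0.0046 -0.0079]
```

```bash
H="python3 -m handwheel"; f(){ tr '\n' ' ' ; echo; }
$H '[[0,0.001,0.001,0.000,-0.004,-0.004,0.1],[0,0.001,0.001,0.001,-0.0075,-0.009,0.1],[0,0.001,0.001,0.001,-0.0075,-0.009,0.1]]' |f
$H '[[0,0,0,0.001,-0.005,0.003,0.1],[0,0,0,0.001,-0.009,0.0065,0.1],[0,0,0,0.001,-0.009,0.0065,0.1]]'|f
$H '[[0,0,0,0.001,-0.001,0.005,0.1],[0,0,0,0.001,-0.002,0.011,0.1],[0,0,0,0.001,-0.002,0.011,0.1]]'|f
python3 ring.py 4 -230 -40 7
```

```text
clock: 10.6 eef_pos: [649.2, 96.2, 164.1] eef_rot: [0.673, 1.569, -0.639] wrist_force: [2.6, -2.7, 6.4] finger_gap: 23.9 
clock: 10.98 eef_pos: [647.3, 94.0, 164.1] eef_rot: [1.138, 1.568, -0.174] wrist_force: [3.2, 3.0, 5.3] finger_gap: 23.5 
clock: 11.35 eef_pos: [647.3, 91.6, 164.0] eef_rot: [1.798, 1.568, 0.486] wrist_force: [-0.2, 4.5, 6.9] finger_gap: 23.7 
turn [-0.001  -0.0002 -0.0008] deg 0.23078903185142527 shift [ 0.      0.0152 -0.0017]
now tool-rel -4.5558684646022165 0.4844928173039375 r 4.581557677992939 ang 173.92970788751546
-230 [0.0066 0.0086]
-270 [0.0086 0.0031]
-310 [ 0.0086 -0.0031]
-350 [ 0.0046 -0.0079]
-390 [-0.0016 -0.009 ]
-430 [-0.007  -0.0059]
-470 [-0.0091 -0.    ]
```

```bash
H="python3 -m handwheel"; f(){ tr '\n' ' ' ; echo; }
$H '[[0,0,-0.001,0.001,0.004,0.004,0.1],[0,0,-0.001,0.001,0.007,0.009,0.1],[0,0,-0.001,0.001,0.007,0.009,0.1]]' |f
$H '[[0,0,0,0.001,0.005,0.002,0.1],[0,0,0,0.001,0.0105,0.0035,0.1],[0,0,0,0.001,0.0105,0.0035,0.1]]'|f
$H '[[0,0,0,0.001,0.005,-0.002,0.1],[0,0,0,0.001,0.0105,-0.0035,0.1],[0,0,0,0.001,0.0105,-0.0035,0.1]]'|f
$H '[[0,0,0,0.001,0.003,-0.005,0.1],[0,0,0,0.001,0.005,-0.0095,0.1],[0,0,0,0.001,0.005,-0.0095,0.1]]'|f
python3 ring.py 4 -30 -40 7
```

```text
clock: 11.72 eef_pos: [649.1, 90.3, 163.9] eef_rot: [-2.298, 1.567, 2.673] wrist_force: [-5.4, 4.1, 9.4] finger_gap: 23.9 
clock: 12.1 eef_pos: [651.5, 90.5, 163.9] eef_rot: [-2.149, 1.564, 2.823] wrist_force: [-7.3, 0.9, 11.9] finger_gap: 24.0 
clock: 12.48 eef_pos: [653.3, 91.9, 163.8] eef_rot: [-1.957, 1.561, 3.015] wrist_force: [-5.9, -3.2, 11.2] finger_gap: 24.0 
clock: 12.85 eef_pos: [653.8, 94.2, 163.8] eef_rot: [-1.782, 1.56, -3.094] wrist_force: [-2.0, -4.5, 8.9] finger_gap: 23.5 
turn [-0.0009 -0.0007  0.0032] deg 0.6160069055539209 shift [ 0.0001 -0.0078  0.0014]
now tool-rel 2.3537824036625135 -0.4165100650286184 r 2.390349814998094 ang -10.034811471919816
-30 [ 0.0037 -0.0053]
-70 [-0.007  -0.0059]
-110 [-0.0091 -0.    ]
-150 [-0.007   0.0059]
-190 [-0.0016  0.009 ]
-230 [0.0046 0.0079]
-270 [0.0086 0.0031]
```

```bash
H="python3 -m handwheel"; f(){ tr '\n' ' ' ; echo; }
$H '[[-0.001,-0.0007,0.003,-0.001,0.002,-0.003,0.1],[-0.001,-0.0007,0.003,0,0.005,-0.006,0.1],[-0.001,-0.0007,0.003,0,0.005,-0.006,0.1]]' |f
python3 ring.py 5 -30 -40 7
```

```text
clock: 13.22 eef_pos: [654.2, 95.7, 163.7] eef_rot: [-1.295, 1.568, -2.604] wrist_force: [-2.7, -2.9, 6.8] finger_gap: 23.9 
turn [0.     0.0003 0.001 ] deg 0.18293950158839103 shift [ 0.     -0.0104  0.0057]
now tool-rel 3.111634324540628 -1.7034771287687642 r 3.547407856153234 ang -28.698683824252907
-30 [ 0.0041 -0.0027]
-70 [-0.0087 -0.0073]
-110 [-0.0114 -0.    ]
-150 [-0.0087  0.0073]
-190 [-0.002   0.0112]
-230 [0.0057 0.0099]
-270 [0.0107 0.0039]
```

```bash
H="python3 -m handwheel"; f(){ tr '\n' ' ' ; echo; }
$H '[[0,0,0.001,0.001,0.002,-0.002,0.1],[0,0,0.001,0.001,0.005,-0.004,0.1],[0,0,0.001,0.001,0.005,-0.004,0.1]]' 60|f
$H '[[0,0,0,0.0005,-0.003,-0.002,0.1],[0,0,0,0.0005,-0.006,-0.005,0.1],[0,0,0,0.0005,-0.006,-0.005,0.1]]' |f
python3 ring.py 5 -70 -40 5
$H '[[0,0,0,0.0005,-0.006,-0.003,0.1],[0,0,0,0.0005,-0.009,-0.003,0.1],[0,0,0,0.0005,-0.009,-0.003,0.1]]' |f
python3 ring.py 5 -110 -40 5
```

```text
clock: 13.6 eef_pos: [654.9, 96.7, 163.1] eef_rot: [-0.915, 1.569, -2.224] wrist_force: [2.2, 1.0, 1.4] finger_gap: 23.8 
clock: 13.98 eef_pos: [653.0, 98.0, 163.5] eef_rot: [-0.327, 1.569, -1.636] wrist_force: [0.8, 1.3, 9.2] finger_gap: 23.6 
turn [-0.      0.0004  0.0001] deg 0.07519827357584193 shift [ 0.     -0.0087  0.0141]
now tool-rel 2.5964970368819755 -4.224841110388871 r 4.958939329188123 ang -58.426005093746156
-70 [-0.003  -0.0016]
-110 [-0.0114 -0.    ]
-150 [-0.0087  0.0073]
-190 [-0.002   0.0112]
-230 [0.0057 0.0099]
clock: 14.35 eef_pos: [650.6, 98.3, 163.9] eef_rot: [0.753, 1.569, -0.556] wrist_force: [2.7, 0.4, 6.0] finger_gap: 23.5 
turn [-0.      0.0004 -0.0004] deg 0.10538842194489498 shift [ 0.     -0.001   0.0173]
now tool-rel 0.3081012331413692 -5.19164414781098 r 5.2007783386107915 ang -86.60373099831178
-110 [-0.0067  0.0016]
-150 [-0.0087  0.0073]
-190 [-0.002   0.0112]
-230 [0.0057 0.0099]
-270 [0.0107 0.0039]
```

At (654.9, 96.7) z dipped to 163.1 with only 1.4 N, and the side force reversed. That looks like the mouth of the well, so I'll lift slightly, go back there and press gently.

```bash
H="python3 -m handwheel"; f(){ tr '\n' ' ' ; echo; }
$H '[[0,0,0,-0.006,0,0,0.1],[0,0,0,-0.006,0,0,0.1]]' |f
python3 -c "
from h import *
st();goal([655.3,97.0,165.2],15)"
```

```text
clock: 14.6 eef_pos: [650.0, 98.3, 165.0] eef_rot: [-0.569, 1.57, -1.878] wrist_force: [-0.5, 0.5, -1.1] finger_gap: 23.7 
t 14.6 pos [650.0444  98.3415 165.026 ] F [-0.5162  0.511  -1.0987] M [-0.0637 -0.0841 -0.0229] gap 23.725651278619097 q [ 0.0949  0.5798  1.2364 -0.0011  1.3258 -0.1667]
R [[-0.00033955151969844444, 0.9659207307788668, 0.25883783833973245], [-0.0010705017905685565, 0.2588373538472636, -0.9659203270866925], [-0.9999993693651421, -0.0006050660843794353, 0.0009461312549924328]]
turn [0.     0.0003 0.0002] deg 0.06435624449825447 shift [-0.0006  0.0158  0.0089]
```

```bash
H="python3 -m handwheel"; f(){ tr '\n' ' ' ; echo; }
$H '[[0,0,0,-0.001,0.008,0.004,0.1],[0,0,0,-0.001,0.0158,0.009,0.1],[0,0,0,-0.001,0.0158,0.009,0.1]]' |f
$H '[[0,0,0,0.003,0,0,0.1],[0,0,0,0.004,0,0,0.1]]' |f
$H '[[0,0,0,0.002,0,0,0.1],[0,0,0,0.003,0,0,0.1]]' |f
```

```text
clock: 14.98 eef_pos: [655.4, 96.8, 165.1] eef_rot: [-0.789, 1.57, -2.099] wrist_force: [0.6, 0.7, -1.4] finger_gap: 23.4 
clock: 15.22 eef_pos: [655.4, 96.9, 163.8] eef_rot: [-0.907, 1.569, -2.216] wrist_force: [-0.1, -0.1, -1.3] finger_gap: 23.6 
clock: 15.48 eef_pos: [655.5, 96.9, 163.1] eef_rot: [-0.61, 1.57, -1.92] wrist_force: [0.8, 0.0, -0.1] finger_gap: 23.6
```

It's at 163.1 with no contact force, so the tip is entering the mouth. I'll go on down slowly.

```bash
H="python3 -m handwheel"; f(){ tr '\n' ' ' ; echo; }
$H '[[0,0,0,0.002,0,0,0.1],[0,0,0,0.003,0,0,0.1]]' |f
$H '[[0,0,0,0.002,0,0,0.1],[0,0,0,0.003,0,0,0.1]]' |f
$H '[[0,0,0,0.002,0,0,0.1],[0,0,0,0.003,0,0,0.1]]' |f
```

```text
clock: 15.72 eef_pos: [655.6, 96.9, 162.4] eef_rot: [0.096, 1.57, -1.213] wrist_force: [0.5, -0.6, 2.1] finger_gap: 24.2 
clock: 15.98 eef_pos: [655.9, 96.9, 161.6] eef_rot: [0.659, 1.569, -0.65] wrist_force: [2.6, -0.4, 0.3] finger_gap: 23.8 
clock: 16.23 eef_pos: [656.0, 96.9, 160.7] eef_rot: [0.798, 1.569, -0.511] wrist_force: [2.8, 0.1, 2.4] finger_gap: 23.6
```

```bash
H="python3 -m handwheel"; f(){ tr '\n' ' ' ; echo; }
$H '[[0,0,0,0.002,0.001,0,0.1],[0,0,0,0.005,0.0015,0,0.1],[0,0,0,0.008,0.0015,0,0.1]]' |f
$H '[[0,0,0,0.003,0,0,0.1],[0,0,0,0.006,0,0,0.1],[0,0,0,0.01,0,0,0.1]]' |f
python3 -c "
from h import *
st();goal([656,96.9,150.],15)"
```

```text
clock: 16.6 eef_pos: [656.3, 97.0, 158.0] eef_rot: [0.531, 1.569, -0.778] wrist_force: [1.4, -0.8, -0.2] finger_gap: 23.5 
clock: 16.98 eef_pos: [656.3, 97.0, 155.0] eef_rot: [0.513, 1.569, -0.797] wrist_force: [1.8, -0.1, 0.7] finger_gap: 23.7 
t 16.975 pos [656.307   96.9935 154.9816] F [ 1.7569 -0.0527  0.6952] M [-0.049  -0.5843 -0.0601] gap 23.666485468249682 q [ 0.092   0.601   1.2272 -0.0011  1.3126 -0.1694]
R [[0.0009562358551210015, 0.9659578731582517, 0.2586976476440714], [-0.0009777112900499207, 0.25869854536845577, -0.9659576112360615], [-0.9999990648463739, 0.0006707516915799849, 0.001191804743048419]]
turn [-0.      0.0004 -0.0002] deg 0.07868432796059949 shift [ 0.0166 -0.0011  0.    ]
```

```bash
H="python3 -m handwheel"; f(){ tr '\n' ' ' ; echo; }
$H '[[0,0,0,0.005,0.001,0,0.1],[0,0,0,0.012,0.001,0,0.1],[0,0,0,0.018,0.001,0,0.1],[0,0,0,0.024,0.001,0,0.1]]' |f
$H '[[0,0,0,0.006,0,0,0.1],[0,0,0,0.012,0,0,0.1],[0,0,0,0.018,0,0,0.1],[0,0,0,0.024,0,0,0.1]]' |f
$H '[[0,0,0,0.006,0,0,0.1],[0,0,0,0.012,0,0,0.1],[0,0,0,0.018,0,0,0.1],[0,0,0,0.02,0,0,0.1]]' |f
```

```text
clock: 17.48 eef_pos: [656.5, 97.1, 147.5] eef_rot: [0.287, 1.57, -1.022] wrist_force: [0.9, 0.3, -0.3] finger_gap: 24.2 
clock: 17.98 eef_pos: [656.5, 97.1, 140.2] eef_rot: [0.259, 1.57, -1.05] wrist_force: [-0.3, -0.4, -0.3] finger_gap: 23.5 
clock: 18.48 eef_pos: [656.5, 97.1, 134.1] eef_rot: [0.147, 1.57, -1.162] wrist_force: [1.0, 0.3, -1.2] finger_gap: 23.7
```

```bash
H="python3 -m handwheel"; f(){ tr '\n' ' ' ; echo; }
$H '[[0,0,0,0.006,0,0,0.1],[0,0,0,0.011,0,0,0.1],[0,0,0,0.012,0,0,0.1]]' |f
$H '[[0,0,0,0.003,0,0,0.1],[0,0,0,0.003,0,0,0.1]]' |f
$H '[[0,0,0,0.002,0,0,0.1],[0,0,0,0.002,0,0,0.1]]' |f
```

```text
clock: 18.85 eef_pos: [656.5, 97.0, 130.4] eef_rot: [0.194, 1.57, -1.115] wrist_force: [-0.5, -0.4, -0.8] finger_gap: 24.0 
clock: 19.1 eef_pos: [656.5, 97.1, 129.4] eef_rot: [0.075, 1.57, -1.234] wrist_force: [0.5, -0.3, -1.2] finger_gap: 23.6 
clock: 19.35 eef_pos: [656.5, 97.0, 129.1] eef_rot: [0.35, 1.57, -0.959] wrist_force: [0.3, 0.6, 2.5] finger_gap: 23.4
```

It touched bottom at TCP z 129.1, and I expected about 129. I'll release, rise and look.

```bash
H="python3 -m handwheel"; f(){ tr '\n' ' ' ; echo; }
$H '[[0,0,0,0,0,0,0.3],[0,0,0,0,0,0,0.5],[0,0,0,0,0,0,0.6],[0,0,0,0,0,0,0.6],[0,0,0,0,0,0,0.6]]' |f
$H '[[0,0,0,-0.05,0,0,0.6],[0,0,0,-0.15,0,0,0.6],[0,0,0,-0.25,0,0,0.6],[0,0,0,-0.35,0,0,0.6],[0,0,0,-0.4,0,0,0.6],[0,0,0,-0.4,0,0,0.6]]' |f
python3 -c "
from m import *
st();goal([527.5,147.8,200],15)
i=camera('scene')[:,:,::-1]; cv2.imwrite('pics/in.png',cv2.resize(i[150:300,240:400],None,fx=5,fy=4*1.25,interpolation=cv2.INTER_CUBIC)[:600])
i=camera('top')[:,:,::-1]; cv2.imwrite('pics/in_t.png',cv2.resize(i[120:230,200:330],None,fx=5,fy=5,interpolation=cv2.INTER_CUBIC))
for z in (135,160): print((proj('scene',[656.5,97,z])-[240,150])*5)
"
```

```text
clock: 19.98 eef_pos: [656.5, 97.1, 129.1] eef_rot: [0.377, 1.57, -0.932] wrist_force: [-0.1, -0.1, -0.6] finger_gap: 56.6 
clock: 20.72 eef_pos: [656.7, 97.2, 250.1] eef_rot: [0.959, 1.568, -0.351] wrist_force: [0.0, 0.2, 0.1] finger_gap: 56.4 
t 20.725 pos [656.6771  97.154  250.0507] F [0.0397 0.1522 0.1229] M [-0.0396 -0.0661  0.0218] gap 56.362326732427704 q [ 0.0921  0.5416  1.099  -0.0011  1.4988 -0.1694]
R [[0.0023430611806058432, 0.9659724564313942, 0.2586343431955668], [-0.0008568373994929379, 0.258636897518452, -0.9659742341655395], [-0.9999968879421449, 0.002041729151495475, 0.001433683401998287]]
turn [-0.0001  0.0005 -0.0006] deg 0.14335421493211087 shift [ 0.1657 -0.3726 -0.2747]
[527.5837 368.5804]
[532.9927 321.8938]
```

View pics/in.png

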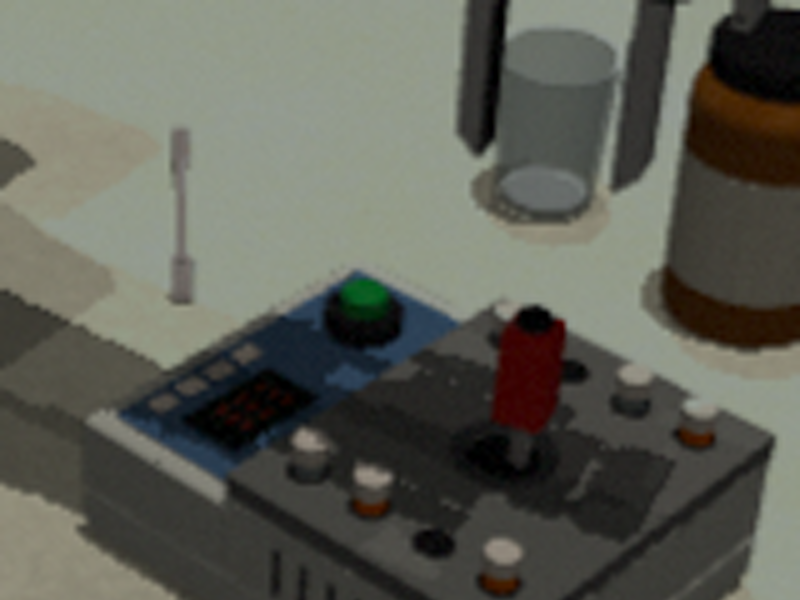

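View pics/in_t.png

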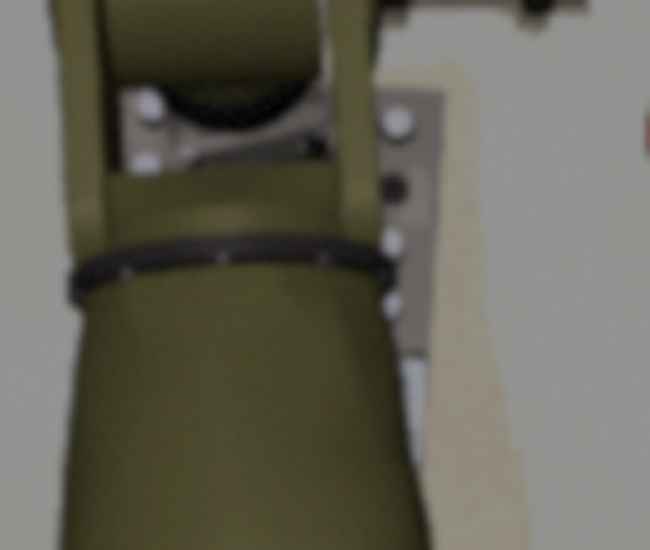

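The probe stands upright in the port. The handle centre is at crop (530,372) against a predicted (527,368), and the cap at (535,318) against (533,322). It is seated and released. Next is the button.

```bash
H="python3 -m handwheel"; f(){ tr '\n' ' ' ; echo; }
$H '[[0,0,0,0,-0.08,-0.06,0.3],[0,0,0,0,-0.2,-0.15,0],[0,0,0,0,-0.32,-0.24,0],[0,0,0,0.1,-0.3726,-0.2747,0],[0,0,0,0.25,-0.3726,-0.2747,0],[0,0,0,0.36,-0.3726,-0.2747,0],[0,0,0,0.4,-0.3726,-0.2747,0],[0,0,0,0.4,-0.3726,-0.2747,0]]' 20|f
python3 -c "
from m import *
st();goal([527.5,147.8,110],15)
i=camera('scene')[:,:,::-1]; cv2.imwrite('pics/bt.png',cv2.resize(i[150:270,240:400],None,fx=5,fy=5,interpolation=cv2.INTER_CUBIC))
"
```

```text
clock: 21.82 eef_pos: [526.6, 147.6, 127.6] eef_rot: [-1.266, 1.568, -2.575] wrist_force: [-0.4, 1.3, 0.9] finger_gap: 0.9 
t 21.825 pos [526.5991 147.621  127.6103] F [-0.4304  1.3374  0.8906] M [-0.0426 -0.0967  0.0089] gap 0.8592815194554361 q [ 0.2068  0.3799  1.624  -0.001   1.1402 -0.0544]
R [[-0.002187236570668716, 0.9659756824877029, 0.2586236586985038], [-0.001390353378948328, 0.2586210897798773, -0.9659778459356871], [-0.9999966414511927, -0.0024724003488337254, 0.0007773820486159377]]
turn [-0.0001  0.0002  0.0008] deg 0.14895109539298215 shift [0.0587 0.0032 0.0002]
```

View pics/bt.png

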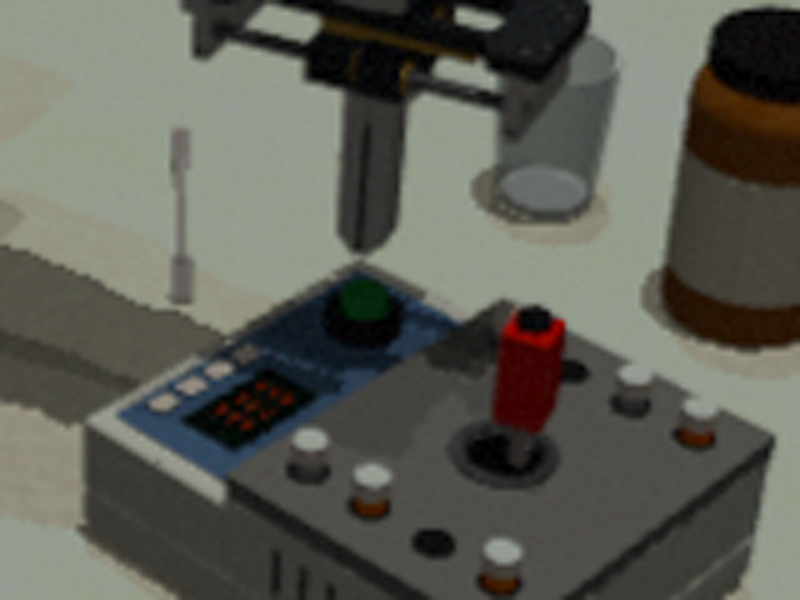

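The closed fingers are above the button, which is at crop (365,298). I'll lower them.

```bash
H="python3 -m handwheel"; f(){ tr '\n' ' ' ; echo; }
$H '[[0,0,0,0.03,0.002,0,0],[0,0,0,0.06,0.003,0,0],[0,0,0,0.075,0.003,0,0],[0,0,0,0.075,0.003,0,0]]' |f
$H '[[0,0,0,0.008,0,0,0],[0,0,0,0.008,0,0,0]]' |f
$H '[[0,0,0,0.008,0,0,0],[0,0,0,0.008,0,0,0]]' |f
```

```text
clock: 22.38 eef_pos: [527.8, 147.9, 105.7] eef_rot: [-1.023, 1.569, -2.332] wrist_force: [0.2, 0.1, 0.3] finger_gap: 0.5 
clock: 22.62 eef_pos: [527.8, 147.9, 103.3] eef_rot: [-1.042, 1.569, -2.352] wrist_force: [-0.1, -0.3, 0.2] finger_gap: 0.3 
clock: 22.88 eef_pos: [527.9, 147.9, 100.9] eef_rot: [-0.93, 1.569, -2.239] wrist_force: [0.3, 0.2, 1.7] finger_gap: 0.3
```

```bash
H="python3 -m handwheel"; f(){ tr '\n' ' ' ; echo; }
$H '[[0,0,0,0.008,0,0,0],[0,0,0,0.008,0,0,0]]' |f
$H '[[0,0,0,0.008,0,0,0],[0,0,0,0.008,0,0,0]]' |f
$H '[[0,0,0,0.006,0,0,0],[0,0,0,0.006,0,0,0]]' |f
```

```text
clock: 23.12 eef_pos: [527.9, 147.9, 98.5] eef_rot: [-0.857, 1.57, -2.166] wrist_force: [-0.8, -0.4, 3.1] finger_gap: 0.5 
clock: 23.38 eef_pos: [527.9, 147.9, 96.2] eef_rot: [-0.808, 1.57, -2.117] wrist_force: [-1.1, -0.4, 4.8] finger_gap: 0.2 
clock: 23.62 eef_pos: [528.0, 147.9, 95.1] eef_rot: [-0.47, 1.57, -1.779] wrist_force: [-4.9, -1.0, 13.4] finger_gap: 0.8
```

The force rose to 4.8 N at 96.2 and then hit the hard stop (13 N) at 95.1, so the button is fully down. I'll hold briefly and retract clear.

```bash
H="python3 -m handwheel"; f(){ tr '\n' ' ' ; echo; }
$H '[[0,0,0,0.001,0,0,0],[0,0,0,0.001,0,0,0]]' |f
$H '[[0,0,0,-0.04,0,0,0],[0,0,0,-0.15,0,0,0],[0,0,0,-0.3,0,0,0],[0,0,0,-0.45,0,0,0],[0,0,0,-0.5,0,0,0],[0,0,0,-0.5,0,0,0],[0,0,0,-0.5,0,0,0]]' |f
$H '[[0,0,0,0,-0.15,0,0],[0,0,0,0,-0.3,0,0],[0,0,0,0,-0.45,0,0],[0,0,0,0,-0.5,0,0],[0,0,0,0,-0.5,0,0],[0,0,0,0,-0.5,0,0]]' |f
python3 -c "
from m import *
st()
cv2.imwrite('pics/end_s.png',camera('scene')[:,:,::-1]);cv2.imwrite('pics/end_t.png',camera('top')[:,:,::-1])
i=cv2.imread('pics/end_s.png'); cv2.imwrite('pics/end_z.png',cv2.resize(i[150:270,240:400],None,fx=5,fy=5,interpolation=cv2.INTER_CUBIC))
"
```

```text
clock: 23.88 eef_pos: [528.0, 147.9, 95.2] eef_rot: [-0.381, 1.57, -1.69] wrist_force: [-3.1, -0.5, 8.9] finger_gap: 0.7 
clock: 24.75 eef_pos: [527.5, 148.0, 243.4] eef_rot: [-1.317, 1.568, -2.626] wrist_force: [-0.1, 0.4, -0.3] finger_gap: 0.6 
clock: 25.5 eef_pos: [383.4, 109.3, 243.6] eef_rot: [-1.361, 1.567, -2.67] wrist_force: [-0.3, 1.3, 1.1] finger_gap: 0.7 
t 25.5 pos [383.3937 109.3103 243.5903] F [-0.3041  1.3106  1.0953] M [-0.0072 -0.1219 -0.0379] gap 0.747367820339348 q [ 0.1865 -0.07    1.8621 -0.0011  1.353  -0.0748]
R [[-0.0033107271759892365, 0.9659764770211023, 0.2586087487450214], [-0.001686912605167179, 0.25860440313811683, -0.9659818409284102], [-0.9999930966818863, -0.0036343526903382384, 0.0007733492700819911]]
```

View pics/end_s.png

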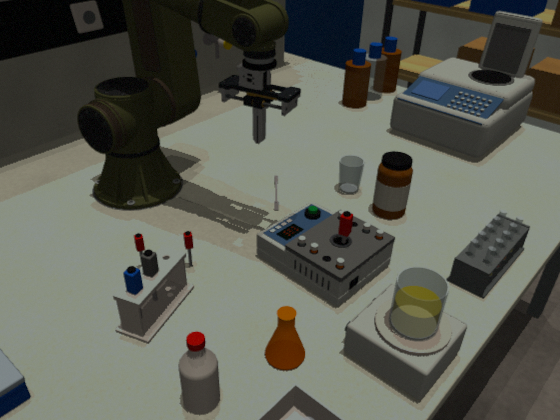

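View pics/end_z.png

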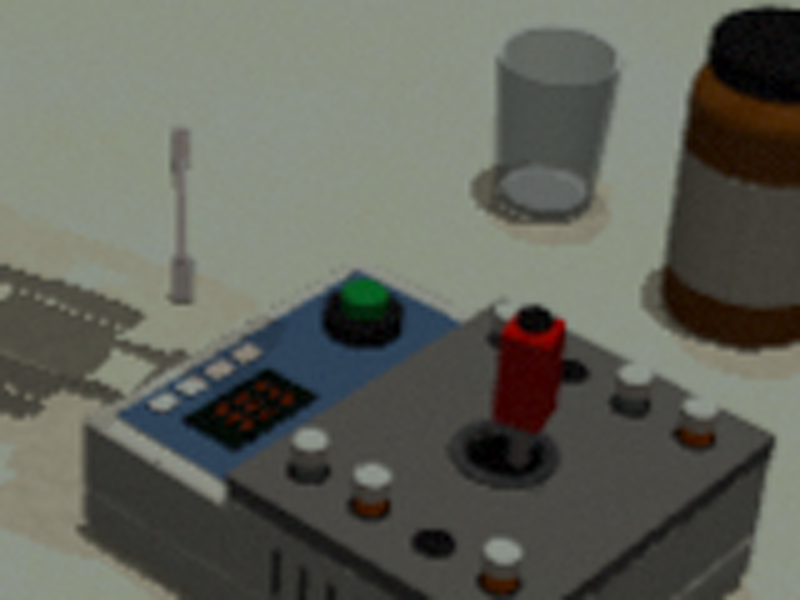

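View pics/end_t.png

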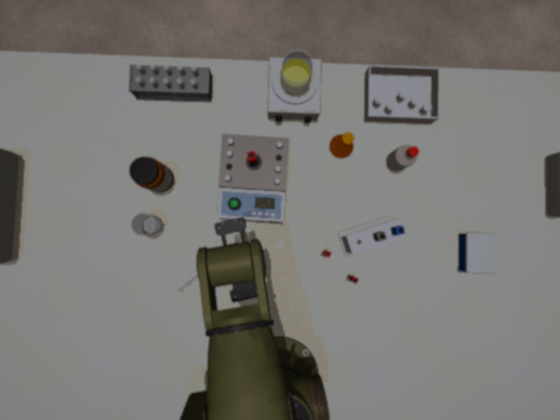

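In both views the red probe stands in the port, at top (252,157) and scene crop (530,372). The button is up at crop (365,297). The other probes and the bystanders haven't moved, and the arm is clear.

```bash
python3 -c "
from cell import order
print(order.sign_off())"
```

```text
the job is handed in; nothing more can be done
None
```

The red probe is home in the sensor well and let go. The start button was then pressed fully down, and I handed the job in at about 25.6 s of the 72 s allowed. The sign-off itself gave no verdict.

**Finding the well:** I swept the tip lightly over the insert until it dropped, about 6 mm from the port's middle. It touched bottom at TCP z 129.1 mm, where I expected about 129.

**Forces:** The wrist readings at the end of each move peaked at about 16 N during the sweep, against the 30 N limit. Those are single readings, so brief peaks in between would not show. That is above the suggested 4 to 10 N. It came from friction and from lead building up between short moves. I reduced the lead and raised the grip to 60 N, and most later readings were between 1 and 11 N.

**Button:** It travelled about 6 mm down to a hard stop, at 13 N on the wrist.

**Last pictures:**
- The probe stands upright within about 1 px of its predicted position.
- The button is up again.
- The blue and grey probes look unmoved in the stand, and so do the bystanders, judged by eye. The arm hid part of the spatula from above, but it looked unmoved in the scene view.
- The arm is clear of everything.

**Estimates that disagreed:** My readings of the handle's turn ranged from 10 to 32 degrees. I used 15, and the jaws closed to 23.9 mm on the 24 mm handle, which confirmed it.

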